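# Find the coil and load the kit drawer

### The job

Pull the blue cabinet's drawer out to its stop and stand in it, upright on its floor, every grey module with a yellow top patch from the bench, and the yellow coil, which is hidden in one of the three lidded grey tubs. Look for the coil by lifting the lids one by one, never having more than one tub open at a time; leave the other parts in their tubs and put every lid back fully seated. Once it is loaded push the drawer fully home; leave the tubs where they stand, and the mug and the tape reel undisturbed.

Things in the scene. Friction and masses are not known exactly. Their poses are not given: they have to be found in the camera images.
- kitdrawer (a joint): the drawer of the blue steel cabinet (255 deep x 235 wide x 100 mm high, fixed to the bench, drawer front on its side towards the robot): m pulled out along -x of drawer_floor; 0 shut, 0.190 at its stop; slides with about 1 N of friction and stays where left; starts shut
- drawer_handle (a point): middle of the drawer's steel handle, a bar of 11 mm diameter, 120 mm long, level across the drawer front (y), 40 mm off the front panel (centre line) and 20 mm below the cabinet's top, free above and below; on a stalk near each end; moves with the drawer
- drawer_floor (a point): point on the drawer's inner floor, mid-width, at the foot of its front panel's inner side, 22 mm above the bench; moves with the drawer, z up, x pointing into the cabinet, y across. Inside, the drawer reaches from 0 to +225 mm in x and -96 to +96 mm in y, its walls rise 56 mm over the floor (its front panel 70 mm); fully out, the part from x = 0 to +190 mm is clear of the cabinet; shut, there are 66 mm of headroom over the floor
- tub_a: one of three identical open square grey steel tubs, 120 x 120 x 62 mm high, walls and floor 4 mm (112 mm square inside), about 0.6 kg, loose on the green mat; origin under its centre, z up, x and y along its sides
- tub_b: one of three identical open square grey steel tubs, 120 x 120 x 62 mm high, walls and floor 4 mm (112 mm square inside), about 0.6 kg, loose on the green mat; origin under its centre, z up, x and y along its sides
- tub_c: one of three identical open square grey steel tubs, 120 x 120 x 62 mm high, walls and floor 4 mm (112 mm square inside), about 0.6 kg, loose on the green mat; origin under its centre, z up, x and y along its sides
- lid_a: one of three identical lift-off lids (any lid fits any tub): plate 124 x 124 x 5 mm; under it a locating block 102 mm square, 8 mm deep, drops 5 mm clear all round inside a tub's rim; on it an upright black grip 60 mm long (lid x) by 14 mm wide (lid y), from 5 to 37 mm above the plate's underside. Origin at the centre of the plate's underside: 62 mm above the tub's origin when seated, 8 mm above the bench when laid down flat. About 0.16 kg
- lid_b: one of three identical lift-off lids (any lid fits any tub): plate 124 x 124 x 5 mm; under it a locating block 102 mm square, 8 mm deep, drops 5 mm clear all round inside a tub's rim; on it an upright black grip 60 mm long (lid x) by 14 mm wide (lid y), from 5 to 37 mm above the plate's underside. Origin at the centre of the plate's underside: 62 mm above the tub's origin when seated, 8 mm above the bench when laid down flat. About 0.16 kg
- lid_c: one of three identical lift-off lids (any lid fits any tub): plate 124 x 124 x 5 mm; under it a locating block 102 mm square, 8 mm deep, drops 5 mm clear all round inside a tub's rim; on it an upright black grip 60 mm long (lid x) by 14 mm wide (lid y), from 5 to 37 mm above the plate's underside. Origin at the centre of the plate's underside: 62 mm above the tub's origin when seated, 8 mm above the bench when laid down flat. About 0.16 kg
- coil: the part wanted: upright yellow cylinder with black ends and a copper ring on top, 46 mm diameter, 50 mm high, about 0.2 kg; standing near the middle of one of the tubs under its lid, on the tub's floor; origin under its centre, z up
- heatsink: finned aluminium block 50 x 50 x 30 mm in another of the tubs, to be left there; origin under its centre, z up
- terminal_block: white terminal block 60 x 32 x 26 mm in another of the tubs, to be left there; origin under its centre, z up
- module_a: grey moulded block with a yellow patch on top, 80 (x) x 40 (y) x 45 mm high, about 0.25 kg, loose on the bench; origin under its centre, z up. Two or three of the three modules are present
- module_b: grey moulded block with a yellow patch on top, 80 (x) x 40 (y) x 45 mm high, about 0.25 kg, loose on the bench; origin under its centre, z up. Two or three of the three modules are present
- module_c: grey moulded block with a yellow patch on top, 80 (x) x 40 (y) x 45 mm high, about 0.25 kg, loose on the bench; origin under its centre, z up. Two or three of the three modules are present
- tape_reel: black reel, 90 mm diameter, 24 mm high, to be left alone; origin under its centre, z up
- mug: blue mug, 80 mm diameter, 90 mm high, handle to its +y, to be left alone; origin under its centre, z up
Mind the look-alikes: they are no part of the job. Leave any pink or purple look-alike of the module_c alone.

How it is judged:
By the outcome, as a careful person would: the job done as asked, in the order asked, and still so for the second after the job is handed in, with the robot touching nothing.
Of module_a, module_b, module_c only 2 to 3 are there at a start; the rules pass over those that are not, and their reading is None.
At some moment in a run one of module_a, module_b, module_c may be knocked a few centimetres aside while the robot is not near it.
Once in a run the grip may slacken for a moment while it holds something.
It also fails if it takes over 210 s, if anything falls off the work surface, if the arm or the gripper's body presses on something with over 40 N, if the wrist force passes 120 N, or if a joint passes its speed limit or range.

### The arm

A 6-joint arm with a two-finger parallel gripper is mounted at the origin on the work surface. World frame = base frame: x ahead of the robot, y to its left, z up, the work surface at z = 0. Lengths are in m, angles in rad, forces in N, time in s.
With the tool pointing down it reaches from about 0.275 to 0.75 m from the base axis. Payload 10.2 kg.
Tool frame: the origin (TCP) lies between the finger pads; the fingertips stand 17 mm ahead of it and the grasp point (between the pads) lies 2 mm behind it; z points along the fingers, y is the direction in which the jaws open and shut (so a half turn about z gives the same grasp; the last joint's range is limited). The gripper opens to 88 mm and grips with 3 to 60 N. Pads are 18 mm wide; open, the fingers measure 123 mm over their backs; the gripper's body (75 mm by 187 mm) begins 45 mm behind the grasp point.
Start: joints at [-1.415, 0.313, 1.498, -0, 1.331, -0.223], TCP at [0.194, -0.488, 0.256] pointing down, gripper open.
Joint ranges: [-2.94, 2.94], [-0.97, 2.17], [0.19, 2.56], [-1.23, 4.37], [0.02, 3.11], [-2.88, 2.88]. Speed limits (rad/s): [2.39, 2.39, 3.01, 3.14, 3.14, 3.14].

### API

Orientations are given as a unit quaternion [x, y, z, w].
In Python, from cell import manip, read_camera, sensors gives the robot as it stands. The module is installed in compiled form; this text tells all that it offers. Calls block until the motion is done:
- manip.goto(position, orientation): joint-space move of the TCP to a pose.
- manip.movel(position, orientation=None, rate=0.15): straight line of the TCP; orientation=None keeps the orientation; rate is the mean speed in m/s.
- manip.set_joints(angles): joint-space move.
- manip.gripper_to(opening, strength=None): opening from 0.0 (shut) to 1.0 (fully open); strength is the grip in N (None keeps the last); returns when the fingers have stopped.
- manip.pause(seconds).
- manip.solve_ik(position, orientation): joint angles nearest the present ones, or None.
- read_camera(name): name is "side" or "top" or "wrist"; returns a dict with "img" (400x640x3 uint8, red, green, blue), "intrinsics" (3x3 intrinsics, pixels), "T" (4x4, takes a point from camera to world coordinates); the wrist camera has in their place "hand_eye" (4x4, takes a point from camera to tool coordinates, whose origin is the TCP and whose axes are the flange's). Camera axes: x right, y down, z forward; pixel columns grow to the right and rows downward; lengths in m; the calibration is good to about 2 mm. A picture is of the moment at which its call begins: read the wrist's pose just before it. There is no depth.
A pose or a line that the arm cannot do raises manip.Unreachable and nothing moves.
- manip.hand_in(): hands the job in, once; it reports no verdict.
Readings, each from a call of its own:
- sensors.current_clock(): time.
- sensors.current_joints(): joint angles.
- sensors.current_joint_velocities(): joint speeds.
- sensors.current_tau(): joint torques, N m.
- sensors.current_tcp_pos(): TCP position.
- sensors.current_ee_rot(): TCP orientation.
- sensors.current_force(): force on the tool from outside, world axes, zero at the start.
- sensors.current_wrist_torque(): the same for the moment, N m.
- sensors.current_finger_gap(): opening from 0.0 (shut) to 1.0 (fully open).
Only numpy, scipy, OpenCV 4.12 (cv2) and the standard library are available. Lean on these libraries where they do the work, as an engineer would, in place of code of your own. Each camera call takes 0.05 s, during which the arm holds its last target.

## Working session

There is one attempt and no reset: what is moved stays moved. The work goes in short steps, each a Python script; the robot and the scene stay as the last script left them, time stands still between calls to the robot, and variables do not carry over. Pictures are saved under pics/ and viewed, and the job is handed in when it is done.

```bash
mkdir -p pics; ls; python3 - <<'E'
from cell import manip, read_camera, sensors
import cv2,numpy as np
print(sensors.current_clock())
for n in("top","side","wrist"):
    c=read_camera(n); cv2.imwrite(f"pics/{n}0.png",c["img"][:,:,::-1]); print(n,c["intrinsics"].tolist(),np.round(c.get("T",c.get("hand_eye")),4).tolist())
print(sensors.current_ee_rot(),sensors.current_tcp_pos(),sensors.current_force())
E
```

```text
pics
0.0
top [[362.94475330259695, 0.0, 319.9004405397638], [0.0, 362.94475330259695, 191.14243745167138], [0.0, 0.0, 1.0]] [[0.0006, -0.9932, 0.1161, 0.3408], [-0.9997, -0.0034, -0.024, 0.029], [0.0242, -0.1161, -0.9929, 1.1496], [0.0, 0.0, 0.0, 1.0]]
side [[443.5543792235271, 0.0, 312.6242330988413], [0.0, 443.5543792235271, 199.46764966702537], [0.0, 0.0, 1.0]] [[0.9185, -0.237, 0.3165, -0.0106], [-0.3951, -0.5238, 0.7547, -1.1651], [-0.0131, -0.8182, -0.5747, 0.9563], [0.0, 0.0, 0.0, 1.0]]
wrist [[286.22463186266185, 0.0, 321.0569923588621], [0.0, 286.22463186266185, 197.924170662716], [0.0, 0.0, 1.0]] [[0.0001, -0.9503, -0.3113, 0.081], [1.0, -0.0006, 0.0022, -0.0004], [-0.0023, -0.3113, 0.9503, -0.1287], [0.0, 0.0, 0.0, 1.0]]
[ 9.82120609e-01  1.88252283e-01  1.82536058e-05 -4.32665572e-04] [ 0.194088   -0.48764479  0.25533981] [ 0.3509077  -0.50022092  0.13130846]
```

View pics/top0.png

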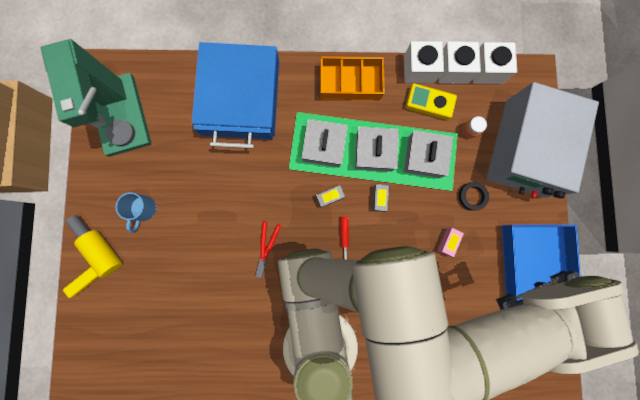

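View pics/side0.png

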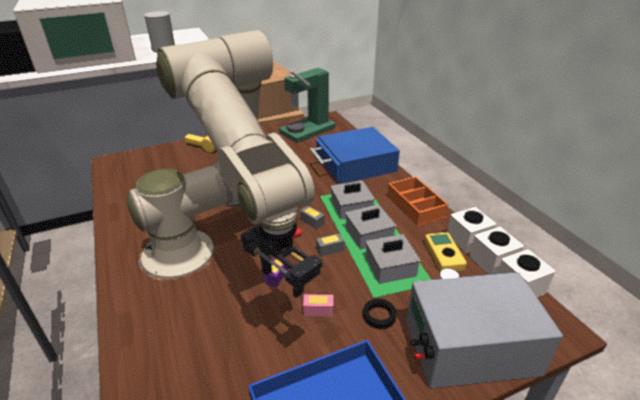

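View pics/wrist0.png

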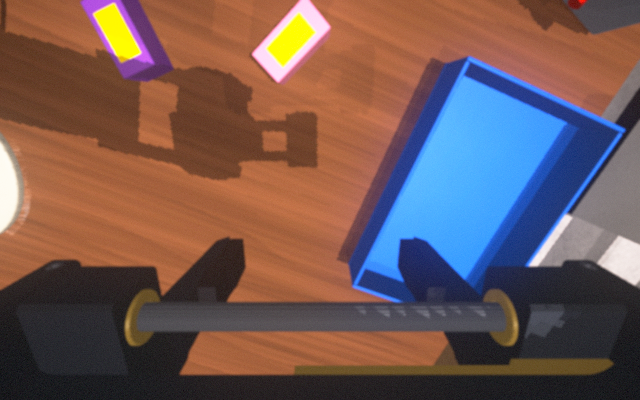

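Candidates (top image): grey modules at (330,196) and (381,197). Look-alikes are the pink block at (451,242) and a purple one under the arm, visible in the wrist view at (125,35). A third grey module could be hidden behind the arm. Next I'll measure from the images.

```bash
cat > h.py <<'E'
from cell import manip, read_camera, sensors
import cv2,numpy as np
from scipy.spatial.transform import Rotation as R
def down(yaw):  # tool z down; tool x at angle yaw in world; tool y = yaw-90deg
    return (R.from_euler('z',yaw)*R.from_euler('x',np.pi)).as_quat()
def cam(n,save=None):
    p=np.array(sensors.current_tcp_pos());q=sensors.current_ee_rot()
    c=read_camera(n)
    if n=="wrist":
        T=np.eye(4);T[:3,:3]=R.from_quat(q).as_matrix();T[:3,3]=p
        c["T"]=T@c["hand_eye"]
    if save: cv2.imwrite(f"pics/{save}.png",c["img"][:,:,::-1]); np.savez(f"pics/{save}.npz",img=c["img"],K=c["intrinsics"],T=c["T"])
    return c
def px2w(c,u,v,z):
    d=c["T"][:3,:3]@np.linalg.solve(c["K" if "K" in c else "intrinsics"],[u,v,1]); o=c["T"][:3,3]
    return o+d*(z-o[2])/d[2]
def w2px(c,P):
    K=c["K" if "K" in c else "intrinsics"]; P=np.atleast_2d(P)
    q=(P-c["T"][:3,3])@c["T"][:3,:3]; q=q@np.asarray(K).T; return q[:,:2]/q[:,2:]
def st(): 
    print("t",round(sensors.current_clock(),2),"tcp",np.round(sensors.current_tcp_pos(),4),"F",np.round(sensors.current_force(),1),"gap",round(sensors.current_finger_gap()*88,1))
E
python3 - <<'E'
import numpy as np,cv2
from h import px2w
im=cv2.imread("pics/top0.png")
T=[[0.0006, -0.9932, 0.1161, 0.3408], [-0.9997, -0.0034, -0.024, 0.029], [0.0242, -0.1161, -0.9929, 1.1496], [0.0, 0.0, 0.0, 1.0]]
c=dict(K=np.array([[362.945,0,319.9],[0,362.945,191.142],[0,0,1]]),T=np.array(T))
for n,u,v,z in [("handle",232,145,.08),("hl",211,143,.08),("hr",253,146,.08),("cabFL",194,127,.1),("cabFR",273,129,.1),("cabBL",200,44,.1),("cabBR",277,46,.1),("gripA",323,140,.1),("gripB",378,147,.1),("gripC",432,152,.1),("m1",330,196,.045),("m2",381,197,.045),("pink",451,242,.045),("reel",473,196,.024),("mug",132,205,.09)]:
    print(n,np.round(px2w(c,u,v,z),3))
cv2.imwrite("pics/crop1.png",cv2.resize(im[40:260,180:480],None,fx=2.6,fy=2.6,interpolation=cv2.INTER_CUBIC))
E
```

```text
handle [0.604 0.267 0.08 ]
hl [0.61  0.329 0.08 ]
hr [0.601 0.204 0.08 ]
cabFL [0.653 0.375 0.1  ]
cabFR [0.648 0.143 0.1  ]
cabBL [0.911 0.368 0.1  ]
cabBR [0.908 0.135 0.1  ]
gripA [ 0.616 -0.005  0.1  ]
gripB [ 0.596 -0.169  0.1  ]
gripC [ 0.582 -0.33   0.1  ]
m1 [ 0.455 -0.029  0.045]
m2 [ 0.452 -0.185  0.045]
pink [ 0.316 -0.397  0.045]
reel [ 0.459 -0.481  0.024]
mug [0.423 0.547 0.09 ]
```

View pics/crop1.png

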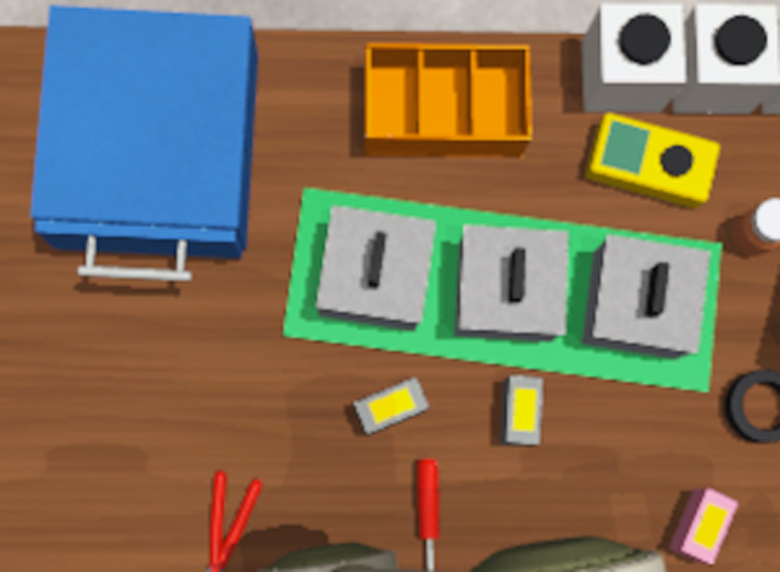

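```bash
python3 - <<'E'
from h import *
for y in (-np.pi/2-.035,np.pi/2-.035): print(y,manip.solve_ik([.604,.267,.25],down(y)),manip.solve_ik([.604-.19,.267,.08],down(y)))
manip.goto([.58,.267,.26],down(-np.pi/2-.035)); st()
cam("wrist","w1");cam("top","t1")
E
```

```text
-1.6057963267948965 [ 0.23919222  0.62800946  1.0353727   0.          1.47821049 -2.86740044] [ 3.34471769e-01  4.64607513e-01  1.79512238e+00 -4.44089210e-16
  8.81862759e-01 -2.77212088e+00]
1.5357963267948966 [ 2.39192216e-01  6.28009462e-01  1.03537270e+00 -4.44089210e-16
  1.47821049e+00  2.74192216e-01] [ 3.34471769e-01  4.64607513e-01  1.79512238e+00 -4.44089210e-16
  8.81862759e-01  3.69471769e-01]
t 3.12 tcp [0.5803 0.2664 0.26  ] F [ 0.  -0.9 -0.6] gap 88.2
```

View pics/w1.png

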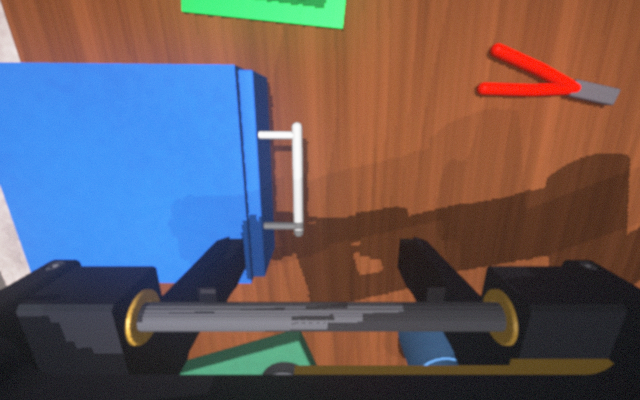

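View pics/t1.png

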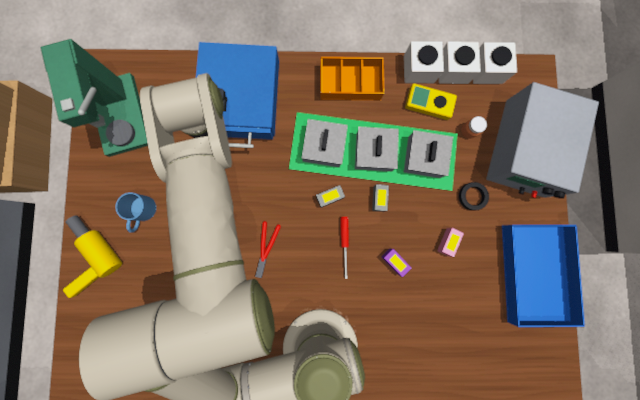

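The wrist view shows the handle bar running from (297,124) to (299,235). Between the two top views the whole bench is visible, and it holds two grey modules (330,196) and (381,197), plus a pink and a purple look-alike.

```bash
python3 - <<'E'
from h import *
c=np.load("pics/w1.npz")
a=px2w(c,297,124,.083);b=px2w(c,299,234,.08);print(a,b,(a+b)/2,np.arctan2(*(b-a)[:2]))
for u,v,z in [(237,65,.1),(245,282,.1),(252,70,.092),(265,276,.092)]: print(px2w(c,u,v,z))
c=cam("wrist") # dense module/tub measures later
t=np.load("pics/t1.npz")
hsv=cv2.cvtColor(t["img"],cv2.COLOR_RGB2HSV)
m=cv2.inRange(hsv,(22,120,150),(35,255,255))
n,l,s,ce=cv2.connectedComponentsWithStats(m)
for i in range(1,n):
    if s[i,4]>40 and 310<ce[i][0]<480 and ce[i][1]>160:
        pts=np.argwhere(l==i)[:,::-1].astype(float)
        w=np.array([px2w(t,*p,.045)[:2] for p in pts]); r=cv2.minAreaRect(w.astype(np.float32)*1000)
        print(ce[i],s[i,4],r)
E
```

```text
[0.60305799 0.20374999 0.083     ] [0.60878342 0.32997416 0.08      ] [0.6059207  0.26686208 0.0815    ] 0.0453281334970476
[0.65362535 0.14809047 0.1       ]
[0.67371635 0.37996535 0.1       ]
[0.64201795 0.15188945 0.092     ]
[0.65149631 0.37788836 0.092     ]
[330.1953125 195.5      ] 128 ((456.6763000488281, -29.279645919799805), (24.590700149536133, 48.38094711303711), 22.798357009887695)
[381.392 197.32 ] 125 ((451.1044921875, -185.40289306640625), (24.630006790161133, 46.66780471801758), 88.83721160888672)
[452.76190476 241.94444444] 126 ((315.8382568359375, -402.0092468261719), (24.10065460205078, 47.04258728027344), 65.71263885498047)
[397.5 262.5] 126 ((254.3956298828125, -231.5350341796875), (46.4256477355957, 21.454330444335938), 44.84803009033203)
```

```bash
python3 - <<'E'
from h import *
yaw=-.045; dx=np.array([np.cos(yaw),np.sin(yaw),0]); q=down(yaw+np.pi/2)
H=np.array([.606,.267,.078])-dx*.002
manip.gripper_to(32/88,20)
manip.goto(H+[0,0,.09],q); st()
manip.movel(H,q,.12); st()
manip.gripper_to(0); st()
F0=np.array(sensors.current_force())
manip.movel(H-dx*.187,q,.15); st()
for k in range(1,12):
    manip.movel(H-dx*(.187+.001*k),q,.05)
    F=np.array(sensors.current_force())-F0
    if F@dx>8: break
print(k,F); st()
manip.gripper_to(36/88); st()
c=cam("top","t2")
E
```

```text
t 6.86 tcp [0.604  0.2671 0.1681] F [-0.1 -0.1  0.3] gap 31.8
t 7.76 tcp [0.6044 0.2672 0.0789] F [-0.   0.5 -0.1] gap 31.9
t 8.22 tcp [0.6043 0.2671 0.0786] F [ 0.2 -0.2  3.6] gap 10.1
t 9.62 tcp [0.417  0.2757 0.0785] F [-0.9  1.   8.7] gap 9.6
2 [ 7.97704986 -0.74972355 -0.75742911]
t 10.12 tcp [0.4168 0.2757 0.0786] F [ 8.2 -1.   2.9] gap 9.7
t 10.68 tcp [0.415  0.2756 0.0779] F [ 0.8 -0.4 -0.1] gap 35.5
```

View pics/t2.png

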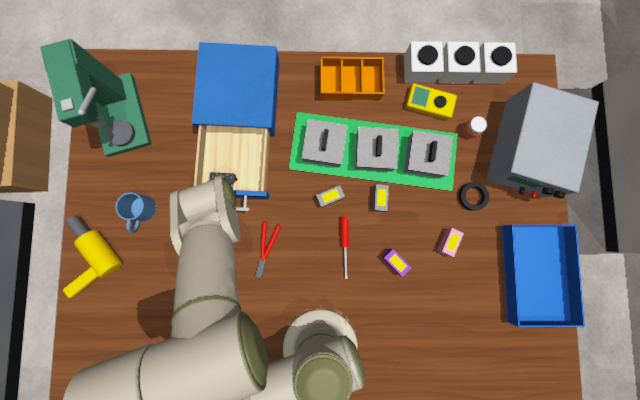

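```bash
python3 - <<'E'
from h import *
p=np.array(sensors.current_tcp_pos()); q=sensors.current_ee_rot()
manip.movel(p+[0,0,.1],q,.2)
manip.gripper_to(.8)
manip.goto([.50,.2,.32],down(0.0)); cam("wrist","w2"); st()
manip.goto([.47,-.10,.32],down(0.0)); cam("wrist","w3"); st()
E
```

```text
t 13.31 tcp [0.4997 0.2002 0.3195] F [ 0.3  0.6 -0. ] gap 70.3
t 14.52 tcp [ 0.4703 -0.099   0.32  ] F [ 0.4  0.6 -0. ] gap 70.2
```

View pics/w2.png

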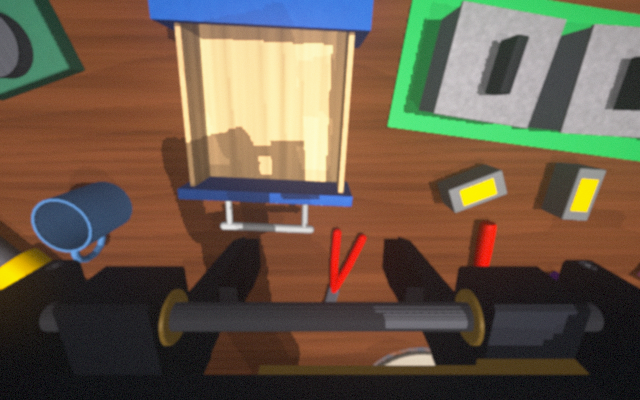

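View pics/w3.png

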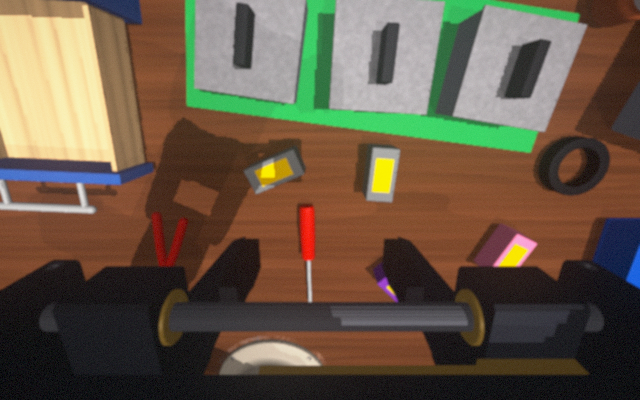

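```bash
python3 - <<'E'
from h import *
c=np.load("pics/w2.npz")
for n,u,v,z in [("hL",222,227,.08),("hR",312,230,.08),("panelinL",180,190,.092),("panelinR",350,195,.092),("floorFL",203,189,.078),("wallR top front inner",339,192,.078),("wallR back",350,33,.078),("wallL front in",195,188,.078),("wallL back in",183,26,.078),("floor back L",192,26,.022),("tcabL",152,20,.1),("cabR",370,30,.1)]: print(n,np.round(px2w(c,u,v,z),4))
t=np.load("pics/w3.npz")
im=cv2.cvtColor(t["img"],cv2.COLOR_RGB2BGR)
cv2.imwrite("pics/c3.png",cv2.resize(im[130:220,230:410],None,fx=4,fy=4))
cv2.imwrite("pics/c2.png",cv2.resize(cv2.cvtColor(c["img"],cv2.COLOR_RGB2BGR)[0:240,140:380],None,fx=2.5,fy=2.5))
hsv=cv2.cvtColor(t["img"],cv2.COLOR_RGB2HSV)
m=cv2.inRange(hsv,(18,120,100),(35,255,255))
m=cv2.morphologyEx(m,cv2.MORPH_CLOSE,np.ones((5,5)))
n,l,s,ce=cv2.connectedComponentsWithStats(m)
for i in range(1,n):
    if s[i,4]>100 and ce[i][1]<300:
        pts=np.argwhere(l==i)[:,::-1].astype(float)
        w=np.array([px2w(t,*p,.045)[:2] for p in pts]); r=cv2.minAreaRect(w.astype(np.float32)*1000)
        print(ce[i],s[i,4],r)
E
```

```text
hL [0.4172 0.3382 0.08  ]
hR [0.4127 0.2123 0.08  ]
panelinL [0.4747 0.3826 0.092 ]
panelinR [0.4681 0.1619 0.092 ]
floorFL [0.472  0.3586 0.078 ]
wallR top front inner [0.4679 0.1754 0.078 ]
wallR back [0.6582 0.1668 0.078 ]
wallL front in [0.4734 0.3691 0.078 ]
wallL back in [0.6649 0.3569 0.078 ]
floor back L [0.6776 0.3687 0.022 ]
tcabL [0.6654 0.3796 0.1   ]
cabR [0.6565 0.1475 0.1   ]
[273.64852255 171.87091757] 643 ((458.4659729003906, -31.194578170776367), (27.232070922851562, 50.5626106262207), 22.697973251342773)
[382.45928339 175.04723127] 614 ((453.6117248535156, -188.47329711914062), (26.296850204467773, 50.12451934814453), 86.33147430419922)
[513.00543478 256.74456522] 368 ((318.5529479980469, -405.3577880859375), (25.570966720581055, 45.238895416259766), 65.02981567382812)
```

View pics/c3.png

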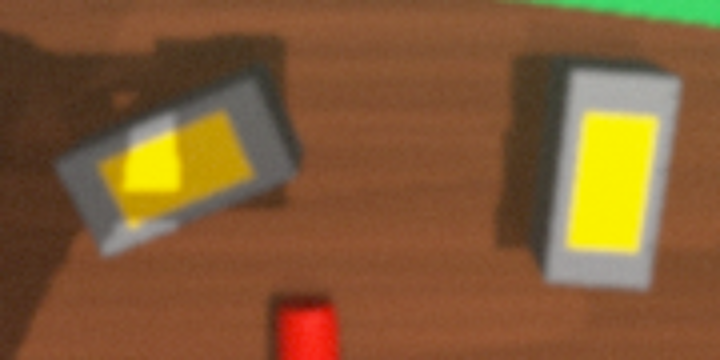

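View pics/c2.png

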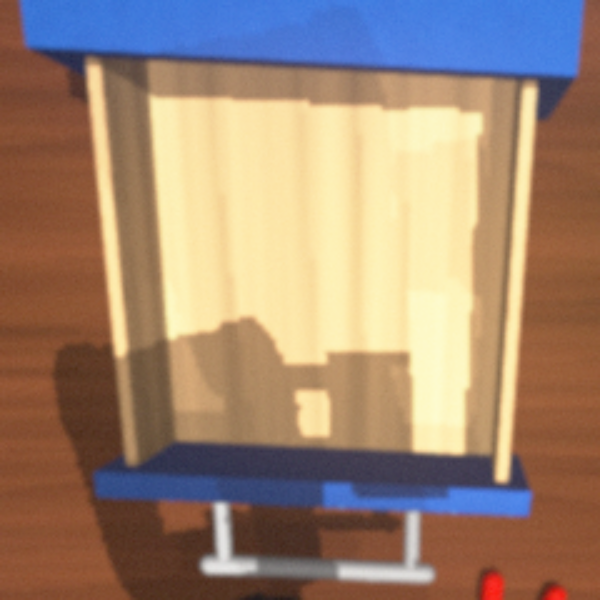

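```bash
cat >> h.py <<'E'
DY=-.045; D0=np.array([.470,.273,.022]); DX=np.array([np.cos(DY),np.sin(DY),0]); DYv=np.array([-np.sin(DY),np.cos(DY),0])
def dr(x,y,h): return D0+DX*x+DYv*y+[0,0,h]
def patch(c,near,z=.045,rad=.09):
    hsv=cv2.cvtColor(c["img"],cv2.COLOR_RGB2HSV)
    m=cv2.morphologyEx(cv2.inRange(hsv,(18,120,100),(35,255,255)),cv2.MORPH_CLOSE,np.ones((3,3)))
    n,l,s,ce=cv2.connectedComponentsWithStats(m); out=[]
    for i in range(1,n):
        if s[i,4]<40: continue
        if np.linalg.norm(px2w(c,*ce[i],z)[:2]-near)>rad: continue
        w=np.array([px2w(c,*p,z)[:2] for p in np.argwhere(l==i)[:,::-1].astype(float)])
        (cx,cy),(a,b),g=cv2.minAreaRect(w.astype(np.float32)*1000)
        if a<b: g+=90
        out.append((cx/1000,cy/1000,np.radians(g),max(a,b),min(a,b)))
    return out
def pick(xy,yaw,base,opening,strength=35,lift=.15,hold=.033):
    p=np.array([xy[0],xy[1],base+hold]); q=down(yaw)
    manip.gripper_to(opening/88)
    manip.goto(p+[0,0,.09],q); manip.movel(p,q,.15); manip.gripper_to(0,strength); st()
    manip.movel(p+[0,0,lift],q,.15); st()
E
python3 - <<'E'
from h import *
print(patch(cam("wrist"),[.4585,-.031]))
pick([.4585,-.031],np.radians(112.7),0,62,strength=40)
c=cam("wrist","w4")
q=down(np.pi+DY); P=dr(.055,.045,.0335)
manip.goto(P+[0,0,.11],q); st()
c=cam("wrist","w5")
E
```

```text
[(0.4584204711914063, -0.031191341400146483, np.float64(1.9666389039758094), 50.83545684814453, 27.017614364624023)]
t 17.72 tcp [ 0.4587 -0.0311  0.0335] F [-1.   0.1  6. ] gap 39.6
t 18.87 tcp [ 0.4581 -0.0309  0.1822] F [ 0.8  0.5 -2.6] gap 39.5
t 20.24 tcp [0.5274 0.3144 0.1655] F [ 0.2 -0.  -2.1] gap 39.6
```

View pics/w5.png

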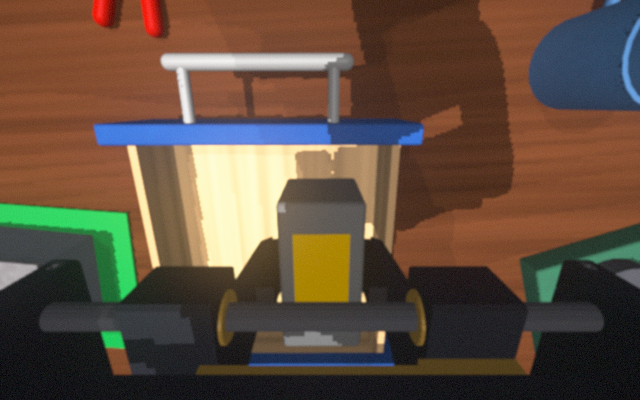

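```bash
python3 - <<'E'
from h import *
c=np.load("pics/w5.npz")
for n,u,v,z in [("Lin",142,147,.078),("Rin",391,147,.078),("panL in",98,144,.092),("panR in",422,142,.092),("hL",165,61,.08),("hR",350,62,.08)]: 
    p=px2w(c,u,v,z); print(n,np.round(p,4),np.round([(p-D0)@DX,(p-D0)@DYv],4))
q=down(np.pi+DY); P=dr(.055,.045,.0335)
manip.movel(P+[0,0,.01],q,.15); st()
for k in range(1,8):
    manip.movel(P+[0,0,.01-.002*k],q,.04); F=sensors.current_force()
    if F[2]>3: break
print(k);st()
manip.gripper_to(51/88); manip.movel(P+[0,0,.13],q,.2); st()
cam("wrist","w6");cam("top","t6")
E
```

```text
Lin [0.4708 0.182  0.078 ] [ 0.0049 -0.0908]
Rin [0.4796 0.3691 0.078 ] [0.0052 0.0964]
panL in [0.4657 0.1605 0.092 ] [ 0.0008 -0.1126]
panR in [0.475  0.3874 0.092 ] [-0.0002  0.1145]
hL [0.4136 0.2131 0.08  ] [-0.0536 -0.0624]
hR [0.4202 0.3391 0.08  ] [-0.0527  0.0638]
t 21.11 tcp [0.5276 0.3155 0.0666] F [-0.8  0.2 -1.5] gap 39.5
6
t 22.61 tcp [0.5284 0.3154 0.0555] F [ 0.8 -3.5 10.7] gap 39.6
t 23.79 tcp [0.5265 0.3153 0.1842] F [-0.9  0.1 -0.4] gap 50.9
```

View pics/w6.png

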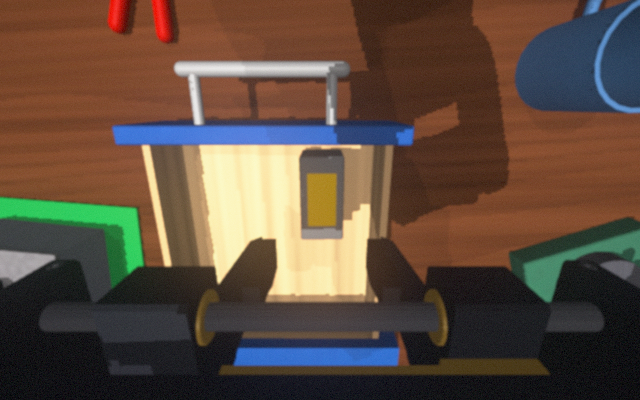

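View pics/t6.png

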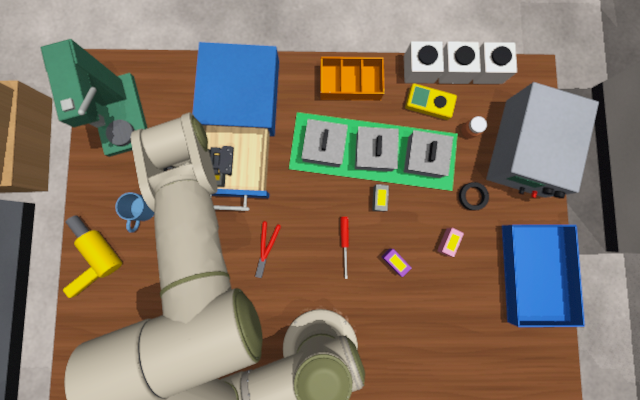

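Module 1 stands upright in the drawer (w6 at (322,200)). Module 2 is still at top (381,197). I'll pick that next.

```bash
python3 - <<'E'
from h import *
r=patch(cam("top"),[.4536,-.1885]);print(r)
x,y,g=r[0][:3]
if np.hypot(x-.4536,y+.1885)<.008: x,y,g=.4536,-.188,np.radians(176.3)
g=g%np.pi
if g<np.pi/2: g+=np.pi
pick([x,y],g,0,62,strength=40)
q=down(np.pi+DY); P=dr(.055,-.045,.0335)
manip.goto(P+[0,0,.11],q); st()
if sensors.current_finger_gap()*88>37:
    manip.movel(P+[0,0,.01],q,.15); st()
    for k in range(1,8):
        manip.movel(P+[0,0,.01-.002*k],q,.04); F=sensors.current_force()
        if F[2]>3: break
    print(k);st()
    manip.gripper_to(51/88); manip.movel(P+[0,0,.13],q,.2); st()
cam("wrist","w7");cam("top","t7")
E
```

```text
[(0.4511044921875, -0.18540289306640625, np.float64(3.121298167660899), 46.66780471801758, 24.630006790161133)]
t 27.38 tcp [ 0.4538 -0.1881  0.0335] F [-1.6  1.2  5.8] gap 39.4
t 28.52 tcp [ 0.4532 -0.1877  0.1821] F [-0.7 -0.2 -4.5] gap 39.9
t 30.07 tcp [0.5232 0.2246 0.1655] F [ 0.2  0.2 -2.4] gap 39.5
t 30.89 tcp [0.5235 0.2255 0.0664] F [ 0.5  1.1 -2.5] gap 39.9
6
t 32.39 tcp [0.5246 0.2255 0.0555] F [ 0.7 -1.3  9.9] gap 39.5
t 33.58 tcp [0.5224 0.2254 0.1843] F [ 0.8  1.2 -0.2] gap 51.0
```

View pics/w7.png

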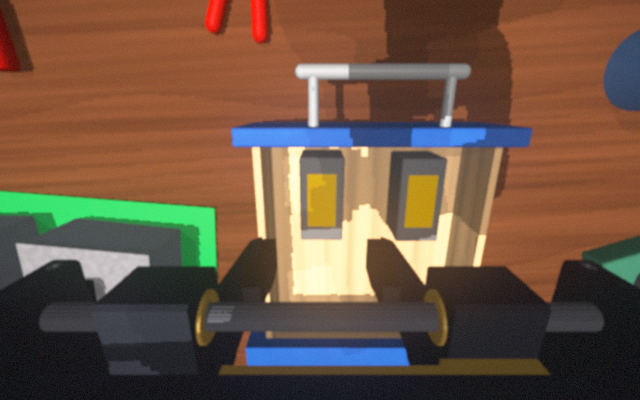

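View pics/t7.png

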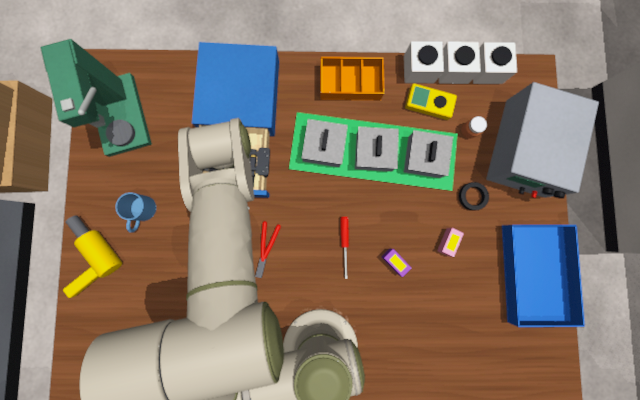

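Both modules stand in the drawer (w7 at (322,200) and (422,205)). Next is a close look at the lids.

```bash
python3 - <<'E'
from h import *
q=down(np.pi)
manip.goto([.60,-.09,.36],q); cam("wrist","w8"); st()
manip.goto([.585,-.25,.36],q); cam("wrist","w9"); st()
E
```

```text
t 35.11 tcp [ 0.6    -0.0888  0.3593] F [-0.1 -0.2  0.4] gap 50.9
t 35.84 tcp [ 0.5855 -0.248   0.3603] F [-0.4  0.4  0.3] gap 50.7
```

View pics/w8.png

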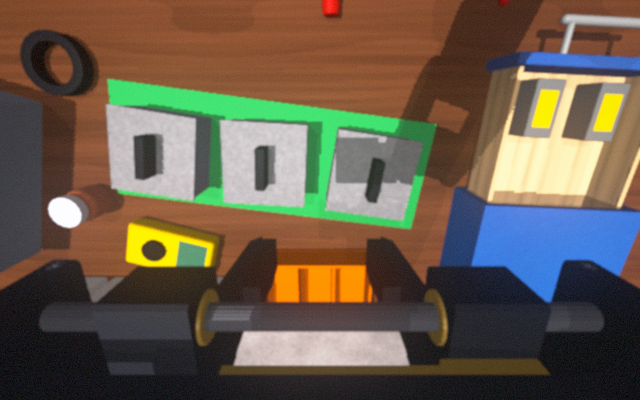

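View pics/w9.png

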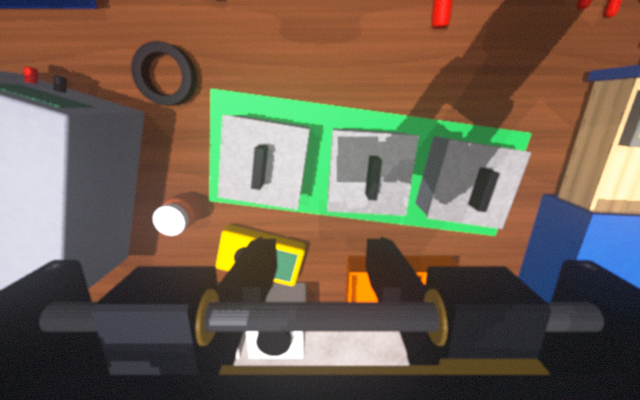

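```bash
python3 - <<'E'
from h import *
for n,(a,b,d,e) in {"w8":(95,225,100,440),"w9":(95,245,205,545)}.items():
    im=np.load(f"pics/{n}.npz")["img"][a:b,d:e,::-1]
    cv2.imwrite(f"pics/{n}c.png",cv2.resize(im,None,fx=2.35,fy=2.35,interpolation=cv2.INTER_CUBIC))
E
```

```text
(no output)
```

View pics/w8c.png

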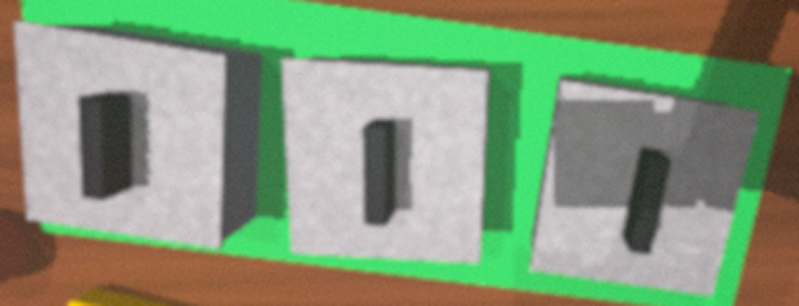

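View pics/w9c.png

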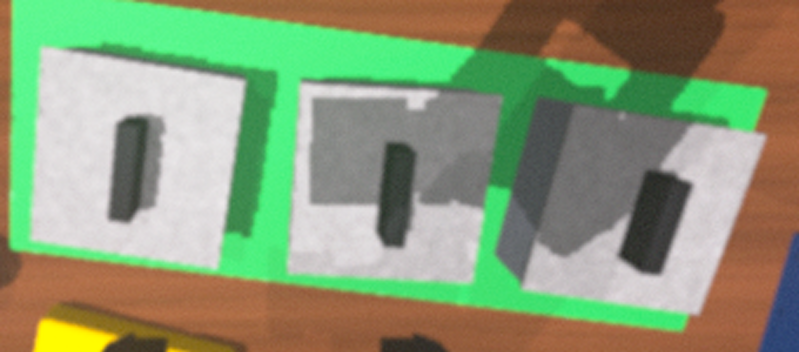

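```bash
python3 - <<'E'
from h import *
C={"w8":((95,100),{1:[(560,77),(757,108),(715,296),(530,268)],2:[(282,58),(488,70),(480,264),(290,255)],3:[(15,20),(225,53),(220,247),(27,218)]}),
"w9":((95,205),{3:[(42,46),(246,78),(218,270),(30,240)],2:[(300,80),(502,97),(473,284),(287,272)],1:[(572,102),(766,133),(697,315),(522,288)]})}
for n,((a,d),L) in C.items():
    c=np.load(f"pics/{n}.npz")
    for k,pts in L.items():
        w=np.array([px2w(c,x/2.35+d,y/2.35+a,.067)[:2] for x,y in pts])
        e=[w[1]-w[0],w[2]-w[1],w[3]-w[2],w[0]-w[3]]
        ang=[np.arctan2(v[1],v[0])-i*-np.pi/2 for i,v in enumerate(e)]
        print(n,k,w.mean(0).round(4),[round(np.linalg.norm(v)*1000) for v in e],np.round([(np.degrees(np.arctan2(v[1],v[0]))+45)%90-45 for v in e],1))
E
```

```text
w8 1 [ 0.6226 -0.0116] [124, 126, 127, 125] [-8.6 -6.6 -9.  -8. ]
w8 2 [ 0.6063 -0.1746] [125, 126, 126, 126] [-3.2 -3.2 -2.8 -3.8]
w8 3 [ 0.5892 -0.3386] [124, 125, 125, 124] [-8.7 -9.2 -9.1 -9.5]
w9 3 [ 0.5901 -0.337 ] [124, 127, 125, 125] [-8.6 -9.1 -9.6 -9.7]
w9 2 [ 0.6058 -0.1734] [125, 124, 126, 126] [-4.6 -2.9 -3.8 -3.2]
w9 1 [ 0.623 -0.011] [125, 126, 123, 125] [-8.7 -8.5 -9.2 -7.6]
```

```bash
cat >> h.py <<'E'
TUB={1:([.6228,-.0113],np.radians(-8.3)),2:([.606,-.174],np.radians(-3.5)),3:([.5897,-.3378],np.radians(-9.2))}
SPOT={1:[.43,.05],2:[.43,-.19],3:[.43,-.25]}
def lidoff(k):
    (x,y),a=TUB[k]; q=down(np.pi+a); s=SPOT[k]
    manip.gripper_to(40/88); p=np.array([x,y,.089])
    manip.goto(p+[0,0,.07],q); manip.movel(p,q,.15); manip.gripper_to(0,40); st()
    manip.movel(p+[0,0,.05],q,.12); st()
    t=np.array([s[0],s[1],.139]); manip.movel(t,q,.2); st()
    if sensors.current_finger_gap()*88<9: print("LOST"); return
    manip.movel([s[0],s[1],.037],q,.15); st()
    manip.gripper_to(40/88); manip.movel([s[0],s[1],.12],q,.2)
def lidon(k,xy=None):
    (x,y),a=TUB[k]; q=down(np.pi+a); s=SPOT[k]
    manip.gripper_to(40/88)
    manip.movel([s[0],s[1],.12],q,.2)
    manip.movel([s[0],s[1],.036],q,.15); manip.gripper_to(0,40); st()
    manip.movel([s[0],s[1],.145],q,.15); st()
    manip.movel([x,y,.145],q,.2); st()
    if sensors.current_finger_gap()*88<9: print("LOST"); return
    manip.movel([x,y,.097],q,.1)
    for z in (.095,.093,.091,.090,.089,.088):
        manip.movel([x,y,z],q,.04)
        if sensors.current_force()[2]>6: break
    st(); manip.gripper_to(40/88); manip.movel([x,y,.17],q,.2); st()
E
python3 - <<'E'
from h import *
lidoff(1); st(); cam("top","t10"); cam("side","s10")
im=cv2.imread("pics/t10.png"); cv2.imwrite("pics/t10c.png",cv2.resize(im[90:240,280:480],None,fx=4,fy=4))
E
```

```text
t 38.53 tcp [ 0.6229 -0.0113  0.0891] F [-0.6  0.3  0.7] gap 13.6
t 39.1 tcp [ 0.6225 -0.0112  0.1384] F [ 0.1 -0.3 -1.6] gap 13.8
t 40.26 tcp [0.4307 0.0497 0.139 ] F [-0.   0.1 -1.6] gap 13.8
t 41.09 tcp [0.4305 0.0499 0.0375] F [-0.3 -1.  -1.8] gap 13.9
t 42.22 tcp [0.4296 0.05   0.1193] F [-0.6 -0.1  0.4] gap 40.4
```

View pics/t10c.png

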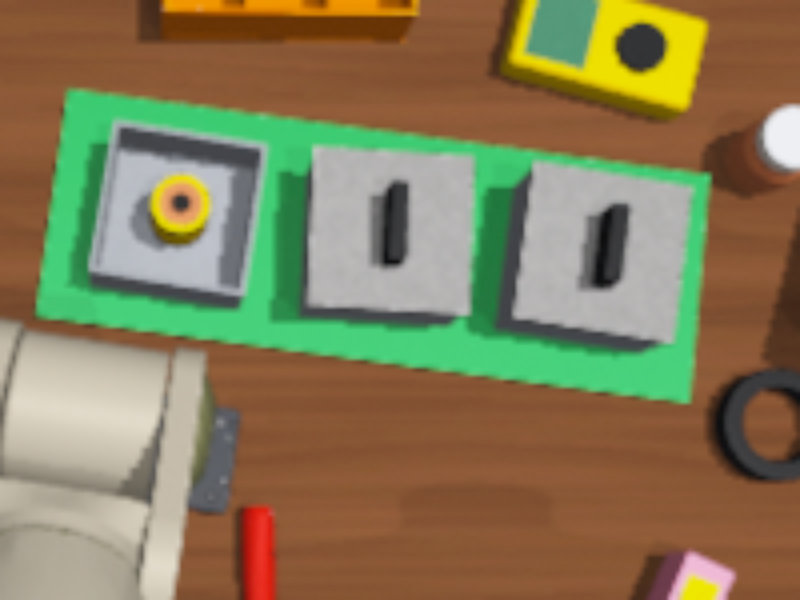

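The coil is in the first tub, at crop (181,205), which is top (325,141). I'll take a wrist view to centre on it.

```bash
python3 - <<'E'
from h import *
t=np.load("pics/t10.npz"); print(px2w(t,325.2,141.5,.054))
manip.goto([.62,-.012,.27],down(np.pi+TUB[1][1])); c=cam("wrist","w11"); st()
cv2.imwrite("pics/w11c.png",cv2.resize(c["img"][90:260,220:420,::-1],None,fx=3.5,fy=3.5))
E
```

```text
[ 0.62342755 -0.01371024  0.054     ]
t 43.35 tcp [ 0.6193 -0.0116  0.2687] F [-0.6 -0.1  0.1] gap 40.2
```

View pics/w11c.png

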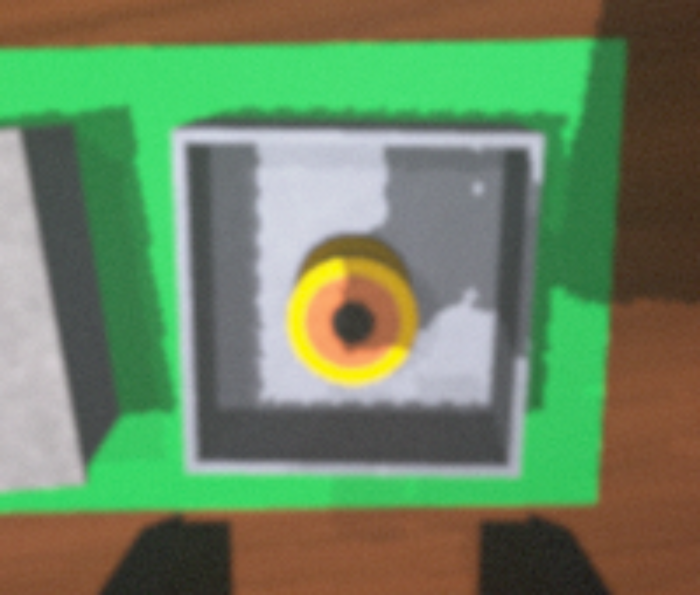

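```bash
python3 - <<'E'
from h import *
t=np.load("pics/w11.npz"); f=lambda x,y,z: px2w(t,x/3.5+220,y/3.5+90,z)
k=f(352,321,.054); print(k)
r=np.array([f(*p,.062) for p in [(175,130),(543,132),(520,475),(190,470)]]); print(r.mean(0))
pick(k[:2],np.pi+TUB[1][1],.004,58,strength=40,lift=.15)
q=down(np.pi+DY); P=dr(.135,0,.0335)
manip.goto(P+[0,0,.13],q); st(); cam("wrist","w12"); cam("top","t12")
E
```

```text
[ 0.62900807 -0.01398463  0.054     ]
[ 0.62364315 -0.01145443  0.062     ]
t 45.53 tcp [ 0.6296 -0.0141  0.0381] F [-1.1  0.8  6.2] gap 45.0
t 46.68 tcp [ 0.6286 -0.0139  0.1859] F [-0.1  0.2 -1.3] gap 45.1
t 47.77 tcp [0.6053 0.2657 0.1854] F [ 0.3 -0.5 -0.8] gap 45.3
```

View pics/w12.png

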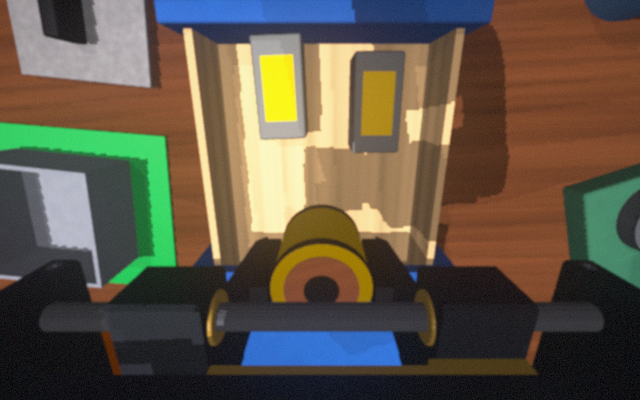

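View pics/t12.png

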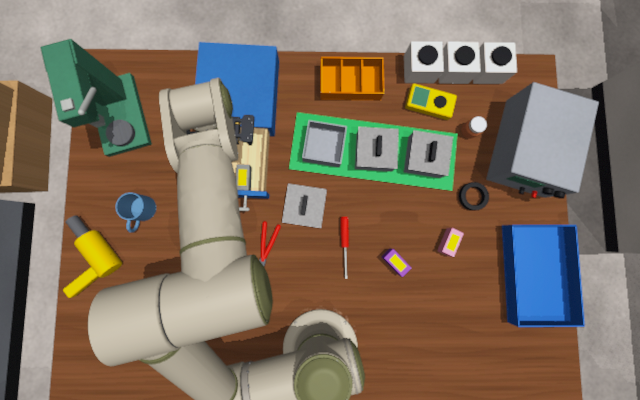

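```bash
python3 - <<'E'
from h import *
q=down(np.pi+DY); P=dr(.135,0,.0335)
manip.movel(P+[0,0,.01],q,.15); st()
for k in range(1,8):
    manip.movel(P+[0,0,.01-.002*k],q,.04); F=sensors.current_force()
    if F[2]>3: break
print(k);st()
manip.gripper_to(58/88); manip.movel(P+[0,0,.14],q,.2); st()
cam("wrist","w13")
E
```

```text
t 48.83 tcp [0.6055 0.267  0.0666] F [-0.6 -0.5 -2.1] gap 45.2
7
t 50.58 tcp [0.6054 0.267  0.0522] F [ 1.3 -0.4  4.4] gap 45.0
t 51.83 tcp [0.6044 0.2668 0.1941] F [-0.3  0.5 -0.5] gap 57.8
```

View pics/w13.png

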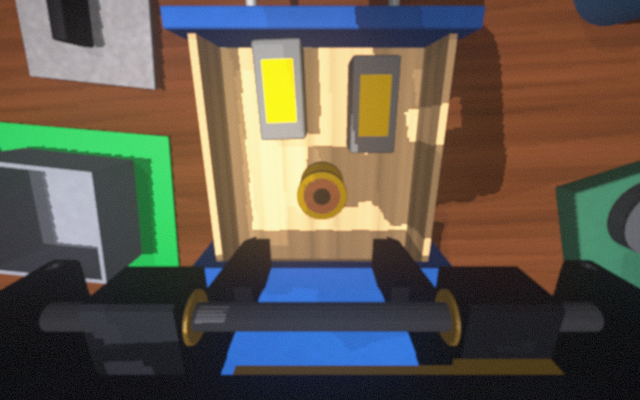

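The coil stands upright in the drawer at (322,192). Now lid 1 goes back on.

```bash
python3 - <<'E'
from h import *
(x,y),a=TUB[1]
manip.goto([*SPOT[1],.16],down(np.pi+a))
lidon(1); cam("wrist","w14"); 
p=sensors.current_tcp_pos(); manip.goto([.52,.05,.27],down(np.pi+a)); cam("top","t14"); cam("side","s14"); st()
im=cv2.imread("pics/t14.png"); cv2.imwrite("pics/t14c.png",cv2.resize(im[90:240,280:480],None,fx=4,fy=4))
im=cv2.imread("pics/s14.png"); cv2.imwrite("pics/s14c.png",cv2.resize(im[110:300,280:480],None,fx=3.1,fy=3.1))
E
```

```text
t 54.99 tcp [0.4302 0.05   0.0364] F [-0.9  1.1  6.9] gap 13.8
t 55.87 tcp [0.4295 0.0501 0.1442] F [ 0.1 -0.2 -0.9] gap 14.0
t 57.02 tcp [ 0.6223 -0.011   0.1446] F [ 0.5  0.1 -1.4] gap 13.7
t 58.16 tcp [ 0.6231 -0.0113  0.0944] F [-2.9  0.1  6.6] gap 13.6
t 59.25 tcp [ 0.6224 -0.0112  0.169 ] F [ 0.2  0.5 -1.2] gap 39.8
t 60.07 tcp [0.5205 0.0493 0.2681] F [-0.  -0.4  0.3] gap 40.1
```

View pics/w14.png

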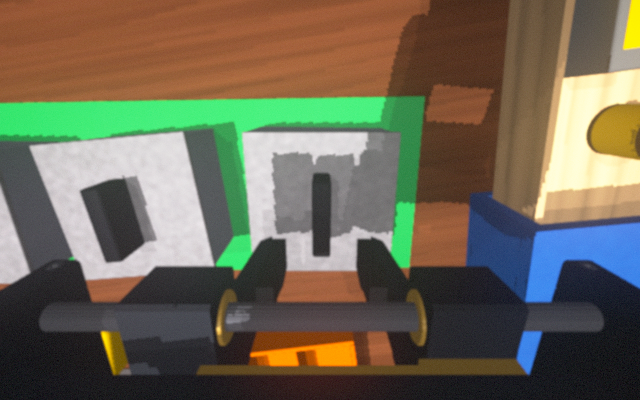

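View pics/t14c.png

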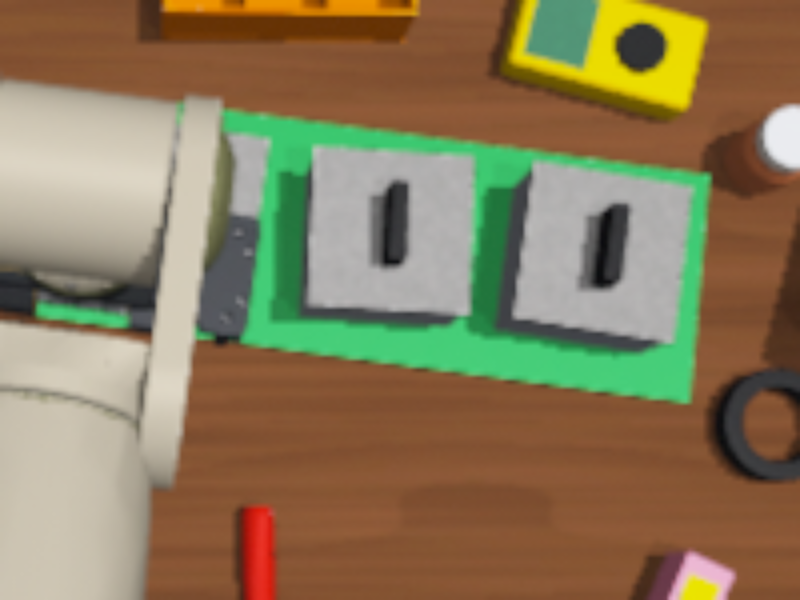

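View pics/s14c.png

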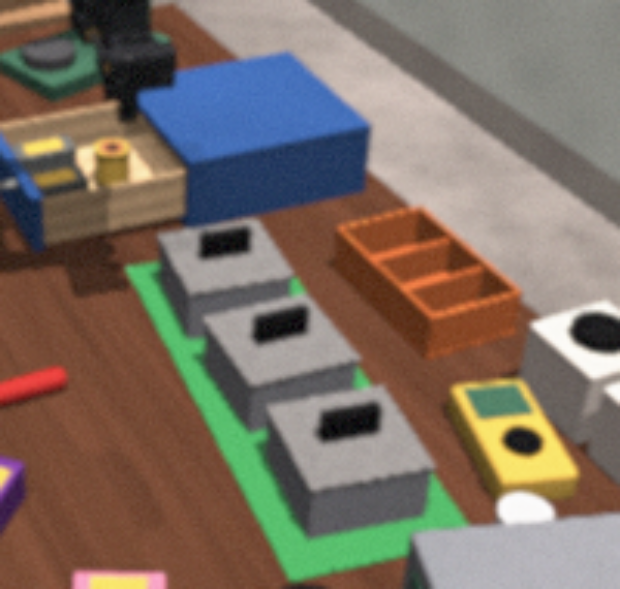

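The lid looks level and on the tub, but contact came about 4 mm early. I'll check its centring and probe its height from above.

```bash
python3 - <<'E'
from h import *
(x,y),a=TUB[1]; q=down(np.pi+a)
manip.goto([x-.01,y,.27],q); c=cam("wrist","w15")
cv2.imwrite("pics/w15c.png",cv2.resize(c["img"][90:260,220:420,::-1],None,fx=3.5,fy=3.5))
manip.gripper_to(0)
manip.movel([x,y,.125],q,.15); st()
F0=np.array(sensors.current_force())
for z in np.arange(.123,.112,-.001):
    manip.movel([x,y,z],q,.03); F=np.array(sensors.current_force())-F0
    if F[2]>4: break
st(); manip.movel([x,y,.16],q,.2)
E
```

```text
t 62.45 tcp [ 0.6232 -0.0114  0.126 ] F [ 0.2 -0.6  0.5] gap 0.3
t 63.7 tcp [ 0.623  -0.0113  0.1204] F [-5.2  0.3 12.4] gap 0.5
```

View pics/w15c.png

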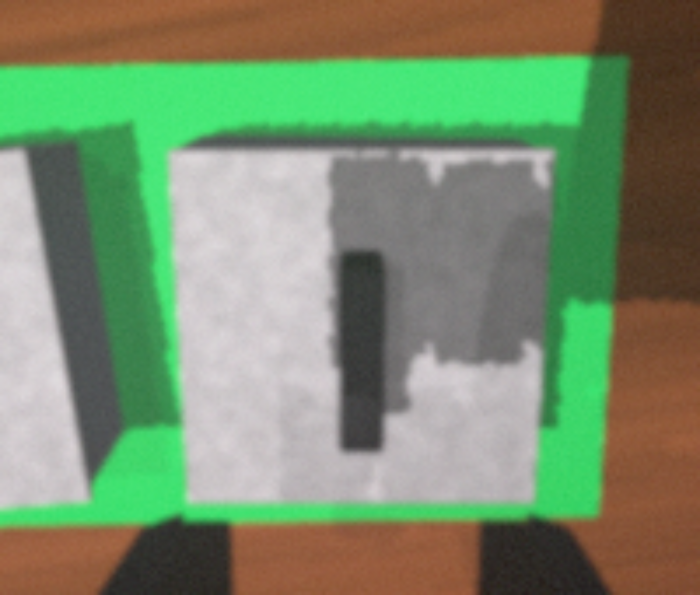

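```bash
python3 - <<'E'
from h import *
(x,y),a=TUB[2]; q=down(np.pi+a)
manip.goto([x,y,.15],q)
manip.movel([x,y,.125],q,.15); st()
F0=np.array(sensors.current_force())
for z in np.arange(.123,.110,-.001):
    manip.movel([x,y,z],q,.03); F=np.array(sensors.current_force())-F0
    if F[2]>4: break
st(); manip.movel([x,y,.16],q,.2)
t=np.load("pics/w15.npz"); f=lambda x,y,z: px2w(t,x/3.5+220,y/3.5+90,z)
for z in (.067,.071):
    w=np.array([f(*p,z)[:2] for p in [(168,150),(554,150),(534,503),(188,503)]]); print(z,w.mean(0),[np.linalg.norm(w[i]-w[i-1]) for i in range(4)])
g=np.array([f(*p,.099)[:2] for p in [(343,252),(384,252),(382,450),(342,450)]]);print(g.mean(0))
E
```

```text
t 65.08 tcp [ 0.6061 -0.1724  0.1246] F [-0.2 -0.7  0.4] gap 0.9
t 66.33 tcp [ 0.6062 -0.1741  0.1204] F [-4.3  1.2 11.8] gap 0.2
0.067 [ 0.62508717 -0.01148695] [np.float64(0.12487053266994745), np.float64(0.12454536555415224), np.float64(0.1247821823238033), np.float64(0.12495687084370678)]
0.071 [ 0.6239765  -0.01134632] [np.float64(0.12335754645807083), np.float64(0.12303631920985068), np.float64(0.12327026660352032), np.float64(0.12344283852060066)]
[ 0.62193109 -0.01062943]
```

Lid 1 probes at exactly the same height as the untouched lid 2 (0.1204), so it is seated. Now I'll close the drawer.

```bash
python3 - <<'E'
from h import *
q=down(DY+np.pi/2)
H=np.array([.415,.2756,.078])
manip.gripper_to(34/88,20)
manip.goto(H+[0,0,.10],q); cam("wrist","w16"); cam("side","s16")
manip.movel(H,q,.12); st()
manip.gripper_to(0); st()
F0=np.array(sensors.current_force()); P0=np.array(sensors.current_tcp_pos())
manip.movel(H+DX*.186,q,.12); st()
for k in range(1,14):
    manip.movel(H+DX*(.186+.001*k),q,.04)
    F=np.array(sensors.current_force())-F0
    if F@DX<-10: break
print(k,F,(np.array(sensors.current_tcp_pos())-P0)@DX); st()
manip.gripper_to(34/88); st()
manip.movel(H+DX*.189+[0,0,.12],q,.2)
manip.goto([.45,.1,.35],down(np.pi/2))
cam("wrist","w17");cam("top","t17");cam("side","s17"); st()
im=cv2.imread("pics/s17.png"); cv2.imwrite("pics/s17c.png",cv2.resize(im[110:300,280:480],None,fx=3.1,fy=3.1))
E
```

```text
t 70.45 tcp [0.4154 0.2757 0.0786] F [ 0.   0.5 -0.3] gap 33.9
t 70.94 tcp [0.4168 0.2756 0.0786] F [ 7.4 -1.  -3. ] gap 9.6
t 72.64 tcp [0.6011 0.2672 0.0785] F [1.4 0.7 5.3] gap 9.5
7 [-14.22259806  -0.50550177  11.7337893 ] 0.19015839764018153
t 74.39 tcp [0.6068 0.267  0.0785] F [-6.8 -1.5  8.8] gap 9.6
t 74.92 tcp [0.6078 0.2669 0.0779] F [-0.2 -1.2  0.5] gap 33.7
t 76.88 tcp [0.4504 0.1004 0.3491] F [-1.1  0.   0.4] gap 33.7
```

View pics/w16.png

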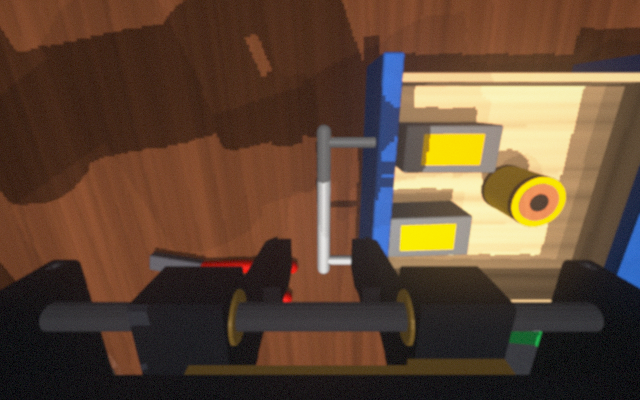

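View pics/t17.png

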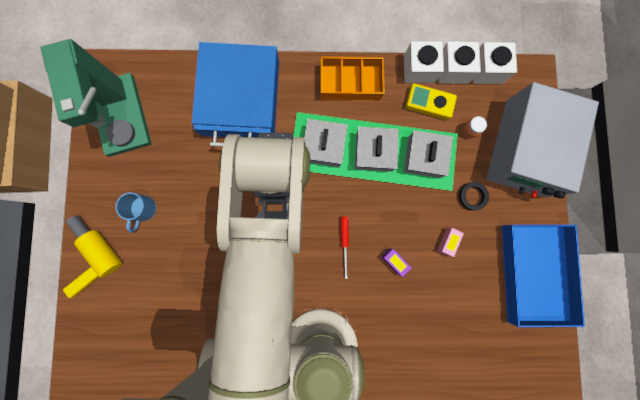

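View pics/s17c.png

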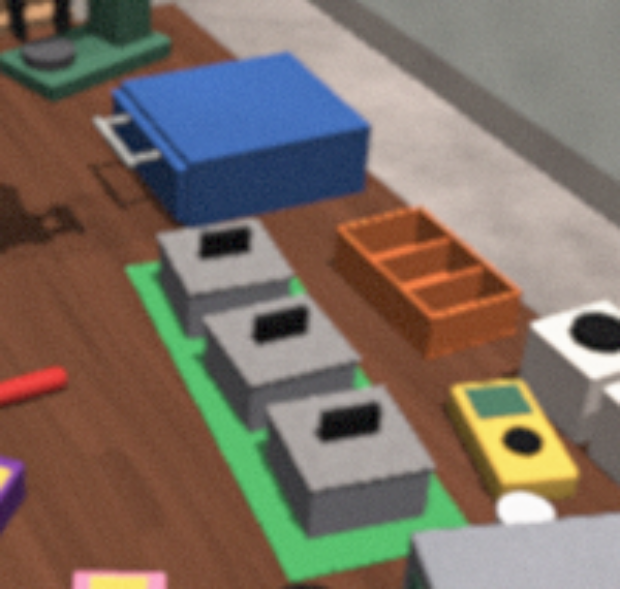

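View pics/w17.png

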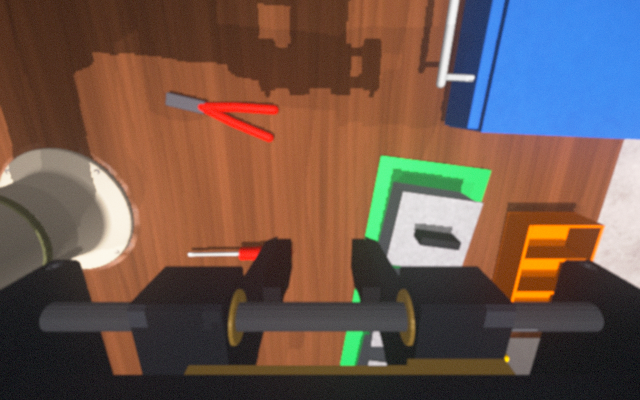

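```bash
python3 - <<'E'
from h import *
manip.hand_in(); st()
E
```

```text
the job is handed in; nothing more can be done
the job is handed in; nothing more can be done
```

The job is handed in, at about 77 s of the 210 s allowed; `hand_in` gives no verdict.

- **Drawer:** I pulled it out to its stop. Once loaded, I pushed it home against a firm stop: 190.2 mm of travel and about 14 N at the end.
- **Modules:** Only two grey modules with a yellow patch were on the bench. Both stood upright in the drawer in the last view before closing.
- **Coil:** It was in the first tub I opened, the one nearest the cabinet, so the other two lids stayed on. It also stood upright in the drawer in that view.
- **Lid:** I put it back on that tub. While lowering it, contact came about 4 mm higher than I expected. I then touched the top of its grip, and it sat at the same height as the lid I never moved (0.1204 m both), so I take it as fully seated.
- **Everything else:** In the last pictures the tubs, mug, tape reel and the pink and purple look-alikes were where they started.

The load could not be seen after the drawer was shut.

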